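# Slide the amber flask under the burette

## Task

The amber conical flask is next to be titrated. With the fingertips, gently push it along the bench, without gripping or lifting it and keeping it upright, until it stands with the burette's tip right above the middle of its mouth, then take the hand away. Touch neither the burette nor its stand with hand or flask, and leave the clear flask and all the other things on the bench where they are.

Things in the scene. Friction and masses are not known exactly. Their poses are not given: they have to be found in the camera images.
- flask_amber: The flask to push: empty amber glass conical flask, 0.1 to 0.2 kg, slides on the bench, to the left or right of the burette with free bench between. Origin: centre of its underside, z up. Round: base 85 mm across (at 4 to 11 mm height), straight cone up to the 34 mm neck at 104 mm height, rim 39 mm across, 145 mm tall.
- flask_amber_mouth (a point): Centre of the amber flask's mouth, on its axis, 145 mm above its underside; the opening is 31 mm wide.
- burette_tip (a point): Lower end of the burette's white plastic jet, 165 mm above the bench, 20 mm above the rim of a flask standing under it. The burette rises vertically from here: jet 8 mm across, a tap with a blue handle at 222 mm height (reaching 33 mm to the stand's +y side, 27 mm to -y), then a glass tube 13 mm across up to 905 mm.
- burette_stand: Fixed stand. Origin on the bench straight below the burette's tip, x towards the rod (away from the robot within 0.25 rad). White paper 155 mm square, flat, no obstacle, centred there. Iron foot 215 mm along x by 140 mm, 19 mm high, begins at x = 80 mm; rod 12 mm across at x = 105 mm, 758 mm tall. Clamp arms from rod to burette at 400 and 560 mm height.
- flask_clear: A clear glass conical flask of the same size, loose, on the other side of the burette; to be left alone. Origin at the centre of its underside.
- dish: White porcelain evaporating dish, 76 mm across, 32 mm tall, loose, between the robot and the burette; to be left alone. Origin at the centre of its underside.
- wash_bottle: White plastic wash bottle with blue cap and spout, 72 mm across, 216 mm tall, loose, to the right at the back; to be left alone. Origin under its centre.
- measuring_cylinder: Glass measuring cylinder, foot 64 mm across, 29 mm tube, 235 mm tall, loose, to the left at the back; to be left alone. Origin under its centre.
- stopper: Grey-black rubber stopper, 34 mm across, 30 mm high, loose, left at the back; to be left alone. Origin under its centre.
- weighing_bottle: Small lidded glass weighing bottle, 44 mm across, 56 mm tall, loose, right at the back; to be left alone. Origin under its centre.
- pipette_filler: Red rubber pipette filler, a 58 mm bulb with stems, 150 mm long along its x, 58 mm high, lying loose far to the left; to be left alone. Origin under the bulb's centre.
There are look-alikes about, which are no part of the job. What is shaped like the flask_amber but green or turquoise is not meant.

How it is judged:
At the end, for the whole second after the job is handed in: The amber flask stands upright and still on the bench, the centre of its mouth within 10 mm (horizontally) of the burette's tip, and no other loose thing has moved by more than 20 mm (horizontal distance between flask_amber_mouth and burette_tip below 0.01 m and height (world z) of flask_amber below 0.004 m and angle between flask_amber's own z axis and vertical below 0.05 rad and linear speed of flask_amber below 0.01 m/s and distance of each of flask_clear, dish, wash_bottle, measuring_cylinder, stopper, weighing_bottle, pipette_filler from where it was at the start of the episode below 0.02 m); the robot touches nothing.
It fails at once if the amber flask is lifted off the bench (more than 12 mm) (height (world z) of flask_amber above 0.012 m).
It fails at once if the amber flask is tipped by more than 0.25 rad or knocked along faster than 0.4 m/s (angle between flask_amber's own z axis and vertical above 0.25 rad or linear speed of flask_amber above 0.4 m/s).
It fails at once if the amber flask is taken between the fingers (grasp point within 25 mm of its axis, below the rim) or pushed with a part of the robot other than the fingers (more than 1 N) ((horizontal distance between the grasp point and flask_amber_mouth below 0.025 m and height (world z) of the grasp point below 0.15 m) or contact force between the arm and flask_amber above 1 N).
It fails at once if the robot or the amber flask touches the burette or its stand (more than 1 N) (contact force between any of the fingers, the arm, flask_amber and burette_stand above 1 N).
It fails at once if the clear flask or another loose thing is pushed away by more than 20 mm (distance of any of flask_clear, dish, wash_bottle, measuring_cylinder, stopper, weighing_bottle, pipette_filler from where it was at the start of the episode above 0.02 m).
It also fails if it takes over 48 s, if anything falls off the work surface, if the arm or the gripper's body presses on something with over 40 N, if the wrist force passes 120 N, or if a joint passes its speed limit or range.

## Robot

A 7-joint arm with a two-finger parallel gripper is mounted at the origin on the work surface. World frame = base frame: x ahead of the robot, y to its left, z up, the work surface at z = 0. Lengths are in m, angles in rad, forces in N, time in s.
With the tool pointing down it reaches from about 0.425 to 0.925 m from the base axis. Payload 6.8 kg.
Tool frame: the origin (TCP) lies at the very end of the fingers, on their centre line; the grasp point (between the pads) lies 19 mm behind it (r.tcp_to_grasp is the distance from the TCP to the grasp point, in m); z points along the fingers, y is the line along which they close (so a half turn about z gives the same grasp; the last joint's range is limited). The gripper opens to 85 mm and grips with 20 to 120 N. Pads are 22 mm wide; open, the fingers measure 114 mm over their backs; the gripper's body (76 mm by 85 mm) begins 54 mm behind the grasp point. The pads swing forward as they close: fully open they stand 13 mm farther back than shut.
Start: joints at [1.175, 0.477, 0.022, 1.555, -0.011, 1.109, -0.083], TCP at [0.192, -0.647, 0.209] pointing down, gripper open.
Joint ranges: [-2.96, 2.96], [-0.34, 2.1], [-1.41, 1.46], [0.24, 2.44], [-1.37, 4.51], [0.17, 1.92], [-2.96, 2.96]. Speed limits (rad/s): [2.39, 2.39, 3.14, 3.14, 3.14, 3.14, 3.14].

## Interface

Orientations are given as a rotation vector (axis times angle).
In Python, from bench import r gives the robot as it stands.
- The arm moves only by the tool step_arm, never from a script. Its argument "moves" is a list of rows, each a list of 7 numbers: the shift along the tool's x, y, z in mm, then the turn, a rotation vector about the tool's x, y, z in rad, then the finger opening in mm, from 0 to 85.4. A call has 1 to 8 rows; each row is the pose to reach, as a shift and turn from the pose commanded when the call began, along the tool's axes at that moment; what a row does not reach only later rows make up. A row lasts 1/10 s, in which the tool goes at most 50 mm and 8.59 degrees, less where a joint would pass 70% of its speed; a pose out of reach is approached as far as the arm can. A call with a gripper value outside its range is refused whole. The fingers move at their own pace and stop on an object; "grip_force" is the grip in N (left out, the last holds). Time passes only in rows, so rows that repeat a pose let the fingers close. It gives the time, the measured TCP pose, the force, the opening and the grip force at its end, in the units of the state.
- r.get_obs(): the state, without advancing time (a new reading comes with each control period).
- r.grab_frame(name): name is "scene" or "top" or "wrist"; returns a dict with "image" (480x640x3 uint8, red, green, blue), "depth" (480x640 float32, m along the optical axis (not along the pixel's ray), 0 where there is no reading), "mtx" (3x3 intrinsics, pixels), "k1" (the pictures are not rectified: a ray, as slopes to the right and down, at radius r is drawn at 1 + k1 r^2 times it, then the intrinsics apply), "rvec" (rotation vector, rad) and "tvec" (3), from world to camera coordinates, as OpenCV has them. Camera axes: x right, y down, z forward; pixel columns grow to the right and rows downward; lengths in m; the calibration is good to about 2 mm. A picture is of the moment at which its call begins.
- r.hand_in(): hands the job in; it is judged then, once.
The state is a dict: "clock": time; "joints": joint angles; "qvel": joint speeds; "tau": joint torques, N m; "tcp_pos": TCP position; "orientation": TCP orientation; "contact_force": force on the tool from outside, world axes, zero at the start; "moment": the same for the moment, N m; "grip_width": finger opening in m; "gripper_force": force on a finger pad.
Only numpy, scipy, OpenCV 4.12 (cv2) and the standard library are available. Lean on these libraries where they do the work, as an engineer would, in place of code of your own. Each camera call takes 0.05 s, during which the arm holds its last target. There are 200 camera calls.

## Working session

There is one attempt and no reset: what is moved stays moved. The work goes in short steps, Python scripts to look and compute and a tool call to move; the robot and the scene stay as the last step left them, time stands still between calls to the robot, and variables do not carry over. Pictures are saved under pics/ and viewed, at most 10 in all, crops included, and the job is handed in when it is done.

Besides the shell and the picture viewer there is one more tool, called after ">>>" as a command line: name --pt "numbers of a row" for each row, then --argument value for the rest. step_arm: Moves the arm, as the interface text tells. Its arguments: {"type":"object","properties":{"moves":{"type":"array","items":{"type":"array","items":{"type":"number"}}},"grip_force":{"type":"number"}},"required":["moves"]}

```bash
mkdir -p pics; cat > h.py <<'E'
import numpy as np, cv2
from bench import r
def grab(n):
    f=r.grab_frame(n); return f
def save(f,p): cv2.imwrite('pics/'+p,f['image'][:,:,::-1])
def rays(f,uv):
    K=f['mtx'];uv=np.atleast_2d(np.float64(uv))
    return cv2.undistortPoints(uv.reshape(-1,1,2),K,np.array([f['k1'],0,0,0.])).reshape(-1,2)
def on_z(f,uv,z):
    R=cv2.Rodrigues(np.float64(f['rvec']))[0];t=np.float64(f['tvec']).reshape(3)
    c=-R.T@t; d=np.c_[rays(f,uv),np.ones(len(np.atleast_2d(uv)))]@R
    return c+d*((z-c[2])/d[:,2])[:,None]
def by_depth(f,uv):
    R=cv2.Rodrigues(np.float64(f['rvec']))[0];t=np.float64(f['tvec']).reshape(3)
    uv=np.atleast_2d(uv).astype(int);D=f['depth'][uv[:,1],uv[:,0]]
    return (np.c_[rays(f,uv),np.ones(len(uv))]*D[:,None]-t)@R
def proj(f,P):
    return cv2.projectPoints(np.float64(P).reshape(-1,1,3),np.float64(f['rvec']),np.float64(f['tvec']),f['mtx'],np.array([f['k1'],0,0,0.]))[0].reshape(-1,2)
E
python3 - <<'E'
from h import *
for n in('scene','top'):
    f=grab(n);save(f,n+'0.png');R=cv2.Rodrigues(f['rvec'])[0];print(n,-R.T@np.ravel(f['tvec']),R[2])
o=r.get_obs();print(o['tcp_pos'],o['orientation'],o['clock'])
E
```

```text
scene [1.32584763 0.04418207 1.06038241] [-0.65441807  0.01448939 -0.75599408]
top [0.43212722 0.03912148 1.4644058 ] [ 0.08492866  0.00572417 -0.99637059]
[ 0.19140328 -0.64671153  0.20774265] [-3.10755859e+00 -4.50345921e-01  5.81348121e-04] 0.1
```

View pics/scene0.png

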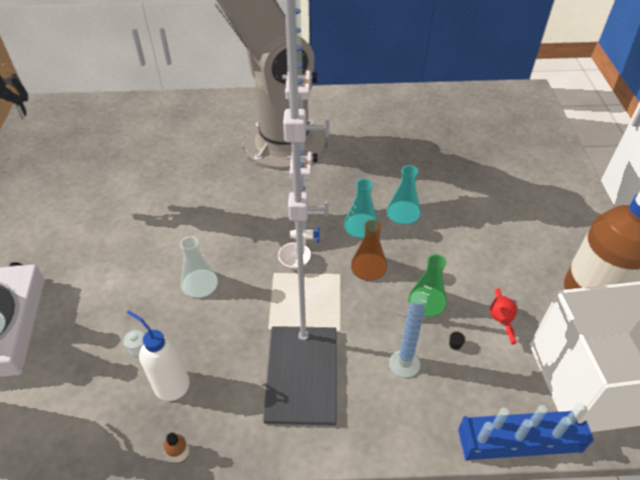

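View pics/top0.png

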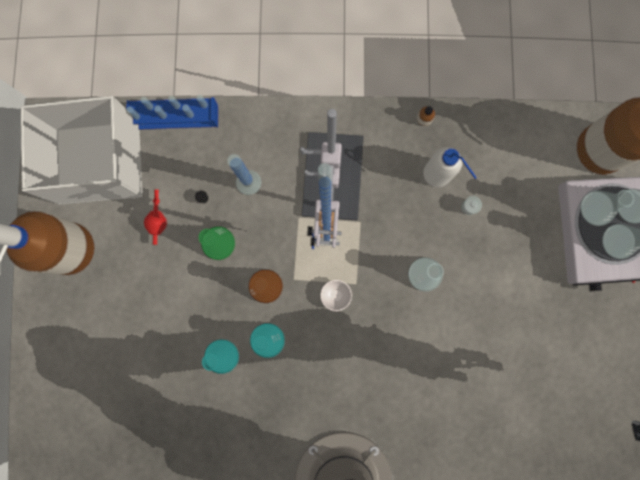

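Scene picture: the amber conical flask is at (369,255), with turquoise flasks at (361,210) and (405,195), a green one at (430,288) and the clear one at (197,270). The stand's paper is at (305,302) and the dish at (294,256). In the top picture the amber flask is at (265,286), turquoise at (267,340) and (221,356), green at (217,242), the paper at (327,250) and the dish at (337,295). Only the flask at scene (369,255), top (265,286) is an amber conical flask. The brown bottles have labels and a different shape. I'll measure by silhouette and confirm with a crop.

```bash
cat >> h.py <<'E'
from scipy.optimize import minimize
PROF=[(0,.040),(.004,.0425),(.011,.0425),(.104,.017),(.140,.017),(.142,.0195),(.145,.0195)]
A=np.linspace(0,2*np.pi,40,endpoint=False)
def ring(x,y,z,rad): return np.c_[x+rad*np.cos(A),y+rad*np.sin(A),np.full(40,z)]
def sil(f,x,y):
    m=np.zeros((480,640),np.uint8)
    for (z0,r0),(z1,r1) in zip(PROF,PROF[1:]):
        p=proj(f,np.r_[ring(x,y,z0,r0),ring(x,y,z1,r1)])
        cv2.fillConvexPoly(m,cv2.convexHull(np.round(p*16).astype(np.int32)),255,shift=4)
    return m
def hsvmask(f,lo,hi,box):
    h=cv2.cvtColor(f['image'],cv2.COLOR_RGB2HSV);m=cv2.inRange(h,np.array(lo),np.array(hi))
    k=np.zeros_like(m);a,b,c,d=box;k[b:d,a:c]=m[b:d,a:c];return k
def fit(fm,x0):
    def c(p):
        s=0
        for f,m in fm:
            q=sil(f,*p); s+=1-(cv2.countNonZero(q&m)/max(1,cv2.countNonZero(q|m)))
        return s
    o=minimize(c,x0,method='Nelder-Mead',options=dict(initial_simplex=[x0,np.add(x0,[.02,0]),np.add(x0,[0,.02])],xatol=2e-4,fatol=1e-4))
    return o.x,o.fun
AMB=([3,110,30],[18,255,255])
E
python3 - <<'E'
from h import *
S=grab('scene');T=grab('top')
print('dep',by_depth(T,[[265,287]]),on_z(T,[[265,287],[327,250],[267,340],[221,356],[217,242]],.0)[:, :2].round(3))
bx={'amber':(AMB,(340,210,395,285),(240,262,290,310)),'green':(([45,90,30],[75,255,255]),(405,250,450,320),(190,220,240,265)),
'turq1':(([80,90,30],[100,255,255]),(335,175,383,240),(245,318,290,362)),'turq2':(([80,90,30],[100,255,255]),(384,160,425,225),(200,335,243,378))}
guess=on_z(T,[[265,287],[217,242],[267,340],[221,356]],.05)[:,:2]
vis=[]
for (n,(c,a,b)),g in zip(bx.items(),guess):
    ms=hsvmask(S,*c,a);mt=hsvmask(T,*c,b)
    print(n,fit([(S,ms),(T,mt)],g),'scene',fit([(S,ms)],g),'top',fit([(T,mt)],g))
for f,n in((S,'scene'),(T,'top')):
    h=cv2.cvtColor(f['image'],cv2.COLOR_RGB2HSV)
# paper via scene
g=cv2.cvtColor(S['image'],cv2.COLOR_RGB2HSV); b=(265,268,345,332) 
m=hsvmask(S,[10,10,165],[40,70,255],b);m=cv2.morphologyEx(m,cv2.MORPH_CLOSE,np.ones((13,13)))
q=cv2.minAreaRect(on_z(S,cv2.findNonZero(m).reshape(-1,2).astype(float),0.)[:,:2].astype(np.float32));print('paper scene',q)
# foot dark
for f,b,z in((S,(250,320,345,430),.019),(T,(295,125,370,225),.019)):
    m=hsvmask(f,[0,0,0],[180,255,75],b);m=cv2.morphologyEx(m,cv2.MORPH_OPEN,np.ones((5,5)))
    print('foot',cv2.minAreaRect(on_z(f,cv2.findNonZero(m).reshape(-1,2).astype(float),z)[:,:2].astype(np.float32)))
c1=cv2.resize(S['image'][170:340,230:460],None,fx=3,fy=3);c=c1[:600,:800]
cv2.imwrite('pics/crop.png',c[:,:,::-1])
E
```

```text
dep [[0.46410017 0.18096154 0.14875326]] [[0.468 0.197]
 [0.561 0.044]
 [0.337 0.19 ]
 [0.296 0.303]
 [0.579 0.319]]
amber (array([0.46980846, 0.19551052]), np.float64(0.33716229649428975)) scene (array([0.47259989, 0.1942274 ]), np.float64(0.20025591810620602)) top (array([0.46742096, 0.19798099]), np.float64(0.14054600606673406))
green (array([0.57635841, 0.31660907]), np.float64(0.4246915403349677)) scene (array([0.57765708, 0.31517127]), np.float64(0.2885283893395133)) top (array([0.57472981, 0.31442918]), np.float64(0.12950340798442062))
turq1 (array([0.33779813, 0.18887519]), np.float64(0.30911698402329957)) scene (array([0.33525608, 0.18805237]), np.float64(0.2436440677966102)) top (array([0.3377104 , 0.18902763]), np.float64(0.06187624750498999))
turq2 (array([0.2973772 , 0.30150984]), np.float64(0.17681522276603945)) scene (array([0.29740374, 0.3008517 ]), np.float64(0.09397417503586802)) top (array([0.29753299, 0.30185064]), np.float64(0.07999999999999996))
paper scene ((0.5553619861602783, 0.03952017426490784), (0.18454484641551971, 0.17486536502838135), 87.55245208740234)
foot ((0.7432728409767151, 0.017015181481838226), (0.028918534517288208, 0.19593758881092072), 51.58087921142578)
foot ((0.7485949993133545, 0.033487044274806976), (0.058556973934173584, 0.21043971180915833), 42.711021423339844)
```

View pics/crop.png

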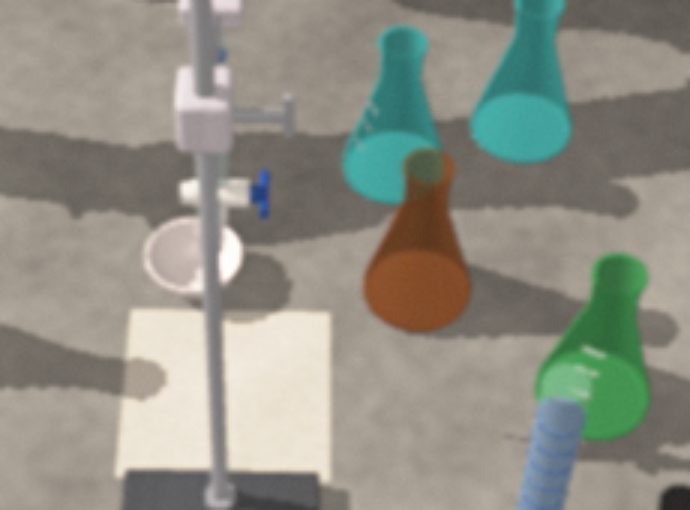

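The crop confirms it: the amber flask (crop (418,250)) stands clear of the turquoise and green ones, with free bench between it and the paper. Next I'll fit the stand pose from the paper and foot corners.

```bash
python3 - <<'E'
from h import *
from scipy.optimize import least_squares
S=grab('scene');T=grab('top')
def refine(f,m):
    g=cv2.cvtColor(f['image'],cv2.COLOR_RGB2GRAY)
    return cv2.cornerSubPix(g,np.float32(m).reshape(-1,1,2),(4,4),(-1,-1),(30,-1 and 3,.01) if 0 else (cv2.TERM_CRITERIA_EPS+cv2.TERM_CRITERIA_MAX_ITER,40,.01)).reshape(-1,2)
# S: paper near-robot corners (left,right in image => -y,+y), foot far corners
mS=np.float64([[273,273.3],[340.5,274],[264,421],[336,423]])
PS=np.array([[-.0775,-.0775,0],[-.0775,.0775,0],[.295,-.07,.0],[.295,.07,.0]])
mT=np.float64([[295,281],[357,284],[307,133],[363,136]])
PT=np.array([[-.0775,.0775,0],[-.0775,-.0775,0],[.295,.07,.019],[.295,-.07,.019]])
mS2=refine(S,mS);mT2=refine(T,mT);print((mS2-mS).round(1).tolist(),(mT2-mT).round(1).tolist())
def W(p,P):
    c,s=np.cos(p[2]),np.sin(p[2]);return np.c_[p[0]+c*P[:,0]-s*P[:,1],p[1]+s*P[:,0]+c*P[:,1],P[:,2]]
for a,b in((mS2,mT2),):
    for n,F in(('S',[(S,PS,a)]),('T',[(T,PT,b)]),('ST',[(S,PS,a),(T,PT,b)])):
        o=least_squares(lambda p:np.concatenate([(proj(f,W(p,P))-m).ravel() for f,P,m in F]),[.56,.04,0],loss='soft_l1')
        print(n,o.x.round(4),o.fun.round(1))
p=o.x
ims=[]
for f,c in((S,(240,180,360,440)),(T,(280,120,400,380))):
    im=f['image'].copy()
    im=cv2.resize(im[c[1]:c[3],c[0]:c[2]],None,fx=3,fy=2.2)
    L=[[[-.0775,-.0775,0],[-.0775,.0775,0],[.0775,.0775,0],[.0775,-.0775,0]],[[.08,-.07,.019],[.08,.07,.019],[.295,.07,.019],[.295,-.07,.019]],[[0,0,.165],[0,0,.222],[0,.033,.222],[0,-.027,.222],[0,0,.222],[0,0,.165]],[[.105,0,.019],[.105,0,.758]]]
    for l in L:
        q=((proj(f,W(p,np.array(l)))-c[:2])*[3,2.2]).astype(np.int32);cv2.polylines(im,[q],len(l)==4,(255,0,0),1)
    ims.append(im)
cv2.imwrite('pics/stand.png',np.hstack(ims)[:,:,::-1])
# other things
print('dish',on_z(T,[[337,296]],.03),on_z(S,[[294,256]],.02),'cyl foot',on_z(S,[[405,364]],0),'clear',on_z(S,[[199,284]],0))
E
```

```text
[[0.3, -0.7], [-1.0, -0.2], [-1.0, 1.3], [-2.9, 3.6]] [[-1.6, -1.9], [-1.4, -0.3], [0.9, -1.6], [-0.1, -0.8]]
S [ 0.5603  0.0428 -0.0739] [ 0.2 -0.5  0.1 -0.1 -1.7  1.3  0.9 -0.6]
T [ 0.5596  0.0448 -0.0638] [-0.1  0.3  0.1  0.3 -0.4 -0.4  0.4 -0.2]
ST [ 0.5599  0.0439 -0.0677] [ 0.4 -0.5  0.3 -0.4 -0.2  1.3  2.4 -1.   0.1  0.   0.4  0.3  0.5 -0.6
  1.2 -0.2]
dish [[0.44695665 0.01897954 0.03      ]] [[0.44683395 0.02049882 0.02      ]] cyl foot [[0.73175576 0.24530589 0.        ]] clear [[ 0.50515634 -0.20062999  0.        ]]
```

View pics/stand.png

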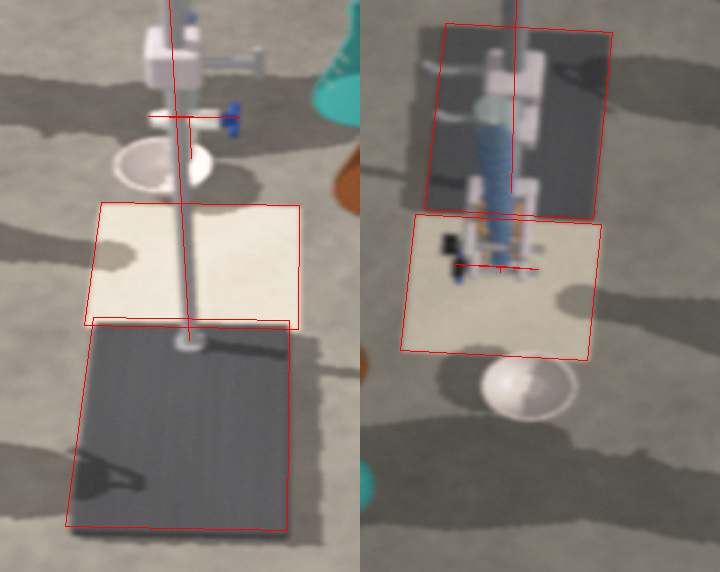

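```bash
cat >> h.py <<'E'
from scipy.spatial.transform import Rotation as Ro
def tool(ang,tilt=0.):
    # ang: heading (deg) of push dir u; tool x=-u when tilt 0
    a=np.radians(ang);t=np.radians(tilt);u=np.array([np.cos(a),np.sin(a),0]);k=np.array([0,0,1.])
    z=np.sin(t)*u-np.cos(t)*k;x=-(np.cos(t)*u+np.sin(t)*k)
    return Ro.from_matrix(np.c_[x,np.cross(z,x),z])
def row(pos,Rt,start=None):
    o=r.get_obs();p,R=start or (o['tcp_pos'],Ro.from_rotvec(o['orientation']))
    print('row',(R.inv().apply(np.subtract(pos,p))*1000).round(0),(R.inv()*Rt).as_rotvec().round(3))
    return (np.array(pos),Rt)
E
python3 - <<'E'
from h import *
s=row([.42,-.13,.28],tool(72-180))
s=row([.435,.05,.28],tool(97-180),s)
s=row([.38,.27,.28],tool(120.8-180),s)
E
```

```text
row [ 366. -431.  -71.] [-0.001 -0.    -0.969]
row [176. -41.   0.] [ 0.     0.    -0.436]
row [225. -28.   0.] [ 0.     0.    -0.415]
```

>>> step_arm --pt "45 -54 -30 0 0 -0.12 50" --pt "90 -108 -60 0 0 -0.24 50" --pt "135 -160 -71 0 0 -0.36 50" --pt "180 -212 -71 0 0 -0.48 50" --pt "225 -265 -71 0 0 -0.6 50" --pt "260 -310 -71 0 0 -0.72 50" --pt "280 -335 -71 0 0 -0.74 50" --pt "280 -335 -71 0 0 -0.74 50"

```text
clock: 1.1
tcp_pos: [0.347, -0.2881, 0.2781]
orientation: [2.735, 1.544, 0.0]
contact_force: [1.2, -0.4, 0.2]
grip_width: 0.0497
gripper_force: 0.0
```

```bash
python3 - <<'E'
from h import *
print(r.get_obs()['joints'])
s=row([.42,-.12,.28],tool(74-180))
o=r.get_obs();s0=(o['tcp_pos'],Ro.from_rotvec(o['orientation']))
row([.435,.05,.28],tool(97-180),s0)
row([.38,.27,.28],tool(120.8-180),s0)
E
```

```text
[ 0.86550332  0.05292282 -0.32116324  1.95709323  0.01891276  1.13352535
 -0.00581561]
row [182. -24.  -2.] [ 0.001  0.001 -0.263]
row [335. -99.  -2.] [ 0.001  0.001 -0.665]
row [ 495. -260.   -2.] [ 1.00e-03  1.00e-03 -1.08e+00]
```

>>> step_arm --pt "45 -6 0 0 0 -0.08 50" --pt "90 -12 0 0 0 -0.15 50" --pt "136 -18 0 0 0 -0.22 50" --pt "182 -24 0 0 0 -0.28 50" --pt "225 -43 0 0 0 -0.38 50" --pt "265 -63 0 0 0 -0.48 50" --pt "300 -82 0 0 0 -0.58 50" --pt "335 -99 0 0 0 -0.665 50"

```text
clock: 1.9
tcp_pos: [0.4347, 0.0498, 0.278]
orientation: [2.076, 2.357, 0.0]
contact_force: [1.5, 0.9, 0.3]
grip_width: 0.0503
gripper_force: 0.0
```

```bash
python3 - <<'E'
from h import *
o=r.get_obs();print(o['joints'],o['tcp_pos'])
s0=(o['tcp_pos'],Ro.from_rotvec(o['orientation']))
row([.38,.27,.28],tool(120.8-180),s0)
u=np.array([.513,-.859]);F=np.array([.4695,.1955])
row([*(F-u*.13),.24],tool(120.8-180,30),s0)
E
```

```text
[ 0.44851414  0.0579541  -0.71942944  1.96232892  0.04286751  1.13551947
 -0.1617847 ] [0.43468651 0.04980234 0.27800689]
row [225. -26.  -2.] [ 0.     0.001 -0.411]
row [259.   1.  38.] [-0.107 -0.515 -0.402]
```

>>> step_arm --pt "45 -5 0 0 0 -0.08 50" --pt "90 -10 0 0 0 -0.16 50" --pt "135 -15 0 0 0 -0.25 50" --pt "180 -20 0 0 0 -0.33 50" --pt "225 -25 0 0 0 -0.41 50" --pt "240 -12 10 -0.03 -0.14 -0.41 50" --pt "250 -5 20 -0.06 -0.28 -0.41 50" --pt "259 0 30 -0.09 -0.42 -0.402 50"

```text
clock: 2.7
tcp_pos: [0.4047, 0.3063, 0.2484]
orientation: [1.369, 2.383, -0.291]
contact_force: [0.4, -1.1, -0.6]
grip_width: 0.0497
gripper_force: 0.0
```

```bash
python3 - <<'E'
from h import *
T=grab('top');S=grab('scene');W=grab('wrist')
o=r.get_obs();print(o['joints'],o['tcp_pos'],Ro.from_rotvec(o['orientation']).as_matrix().round(3))
im=np.hstack([cv2.resize(W['image'],(440,330)),cv2.resize(S['image'][140:305,230:450],(360,330))])
cv2.imwrite('pics/pre.png',im[:,:,::-1])
F=np.array([.4695,.1955]);print(proj(W,[[*F,0],[*F,.145]]),proj(T,[[*F,.145]]))
E
```

```text
[-0.32434399  0.3818097  -0.89278491  1.82302475  0.62777679  1.41589191
 -0.89005442] [0.40029063 0.30876289 0.24587752] [[-0.469  0.858  0.211]
 [ 0.781  0.514 -0.354]
 [-0.412 -0.001 -0.911]]
[[316.71773242 214.05426519]
 [316.83569521 304.35053595]] [[258.7282514 284.5527626]]
```

View pics/pre.png

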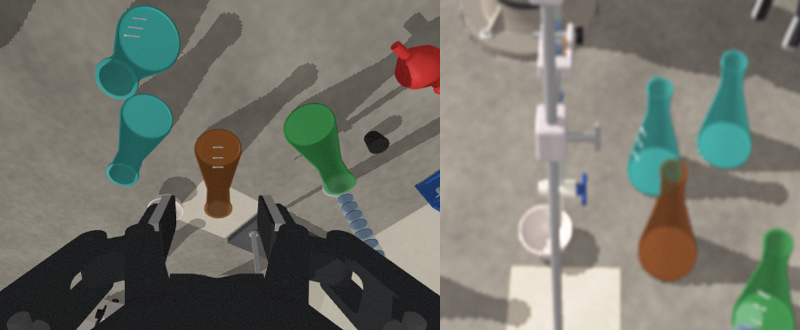

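The wrist view (left half) shows the amber flask centred between the fingers at (218,170), with the turquoise flasks and the green one clear to either side. I'll refine the flask pose with the wrist view and plan the descent.

```bash
python3 - <<'E'
from h import *
W=grab('wrist');m=hsvmask(W,*AMB,(270,175,370,325));F,c=fit([(W,m)],[.4695,.1955]);print(F,c)
F=np.array([.4695,.1955]);B=np.array([.5598,.0442]);u=(B-F)/np.linalg.norm(B-F);h=np.degrees(np.arctan2(u[1],u[0]));print(h,np.linalg.norm(B-F))
o=r.get_obs();s=(o['tcp_pos'],Ro.from_rotvec(o['orientation']))
s1=row([*(F-u*.11),.10],tool(h,30),s)
row([*(F-u*.085),.014],tool(h,30),s)
row([*(F-u*.085),.014],tool(h,30),s1)
E
```

```text
[0.47071635 0.19356221] 0.0705938092229943
-59.17008580850256 0.17619812711830962
row [ 42.   1. 142.] [-0.001 -0.098 -0.003]
row [ 55.   1. 231.] [-0.001 -0.098 -0.003]
row [21. -0. 87.] [0. 0. 0.]
```

>>> step_arm --pt "10 0 40 0 -0.05 0 50" --pt "21 0 80 0 -0.098 0 50" --pt "32 1 120 0 -0.098 0 50" --pt "42 1 142 0 -0.098 0 50" --pt "46 1 170 0 -0.098 0 50" --pt "50 1 200 0 -0.098 0 50" --pt "55 1 231 0 -0.098 0 50" --pt "55 1 231 0 -0.098 0 50"

```text
clock: 3.7
tcp_pos: [0.4289, 0.2614, 0.0129]
orientation: [1.33, 2.307, -0.361]
contact_force: [-0.7, 0.2, -0.1]
grip_width: 0.0497
gripper_force: 0.0
```

```bash
python3 - <<'E'
from h import *
W=grab('wrist');S=grab('scene');T=grab('top');o=r.get_obs();print(o['joints'],o['tcp_pos'],Ro.from_rotvec(o['orientation']).as_matrix().round(3).tolist(),o['contact_force'])
print(fit([(S,hsvmask(S,*AMB,(330,200,395,300)))],[.4695,.1955]),fit([(T,hsvmask(T,*AMB,(240,262,290,310)))],[.4695,.1955]))
im=np.hstack([cv2.resize(W['image'],(440,330)),cv2.resize(S['image'][160:325,240:460],(360,330))])
cv2.imwrite('pics/low.png',im[:,:,::-1])
E
```

```text
[-0.45255477  0.71899096 -0.71236895  2.00003898  0.98336832  1.18346499
 -1.25863252] [0.42908001 0.26669984 0.01633148] [[-0.435, 0.864, 0.256], [0.749, 0.504, -0.43], [-0.5, 0.005, -0.866]] [0.3917764  0.90477569 1.7656166 ]
(array([0.46951311, 0.19530155]), np.float64(0.19922879177377895)) (array([0.47029436, 0.19591121]), np.float64(0.13414634146341464))
```

View pics/low.png

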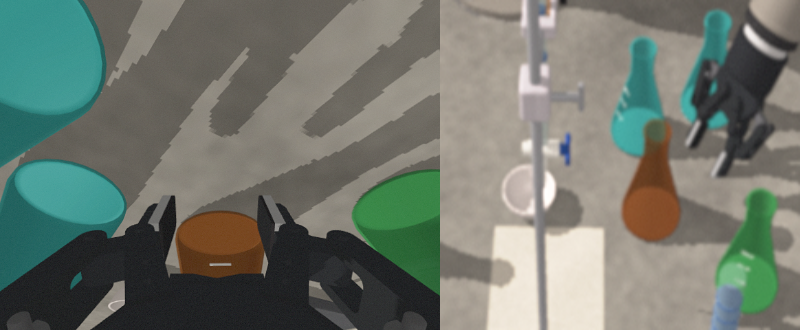

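Wrist and scene views: the two fingertips stand behind the flask (wrist (165,225) and (270,225)), symmetric about it, low and clear of the neighbours. Starting the slow push.

>>> step_arm --pt "-9 0 5 0 0 0 50" --pt "-17 0 10 0 0 0 50" --pt "-23 0 13 0 0 0 50" --pt "-29 0 17 0 0 0 50" --pt "-35 0 20 0 0 0 50" --pt "-41 0 24 0 0 0 50" --pt "-47 0 27 0 0 0 50" --pt "-54 0 31 0 0 0 50"

```text
clock: 4.65
tcp_pos: [0.4597, 0.2127, 0.0149]
orientation: [1.324, 2.311, -0.352]
contact_force: [0.8, 0.5, 0.2]
grip_width: 0.05
gripper_force: 0.0
```

```bash
cat >> h.py <<'E'
def status(g):
    W=grab('wrist');S=grab('scene');T=grab('top')
    P=np.mean([r.get_obs()['tcp_pos'] for _ in range(1)],0);o=r.get_obs();R=Ro.from_rotvec(o['orientation']).as_matrix()
    def box(f):
        p=proj(f,np.r_[ring(*g,0,.06),ring(*g,.145,.04)]);a=np.clip(p.min(0),0,[640,480]).astype(int);b=np.clip(p.max(0),0,[640,480]).astype(int);return (*a,*b)
    B=np.array([.5598,.0442])
    for n,f in(('S',S),('T',T)):
        x,c=fit([(f,hsvmask(f,*AMB,box(f)))],g);print(n,x.round(4),round(c,3),'to go',(B-x).round(4))
    print('tcp',P.round(4),o['contact_force'].round(1),R[2].round(3),'clock',o['clock'],o['joints'].round(2))
    u=(B-x)/np.linalg.norm(B-x);print('tcp to flask',(x-P[:2]).round(4))
    return W,S,T,R
E
python3 - <<'E'
from h import *
status([.485,.17])
E
```

```text
S [0.4724 0.1939] 0.201 to go [ 0.0874 -0.1497]
T [0.4702 0.194 ] 0.162 to go [ 0.0896 -0.1498]
tcp [0.4598 0.2124 0.0149] [ 0.8 -0.2  0.2] [-0.501  0.003 -0.865] clock 4.8 [-0.36  0.69 -0.68  2.05  1.03  1.13 -1.2 ]
tcp to flask [ 0.0105 -0.0183]
```

The fingers are closer to the axis than planned, so I'm backing off, narrowing the opening and looking.

>>> step_arm --pt "9 0 -5 0 0 0 50" --pt "17 0 -10 0 0 0 50" --pt "26 0 -15 0 0 0 50" --pt "30 0 -17 0 0 0 24" --pt "30 0 -17 0 0 0 24" --pt "30 0 -17 0 0 0 24"

```text
clock: 5.4
tcp_pos: [0.442, 0.2427, 0.0145]
orientation: [1.323, 2.311, -0.352]
contact_force: [0.5, -0.3, 0.1]
grip_width: 0.0238
gripper_force: 0.0
```

```bash
python3 - <<'E'
from h import *
W,S,T,R=status([.475,.19])
for f in (W,):
    Rc=cv2.Rodrigues(f['rvec'])[0];print('cam',-Rc.T@np.ravel(f['tvec']),Rc[2])
print(r.get_obs()['grip_width'])
im=np.hstack([cv2.resize(W['image'],(400,300)),cv2.resize(S['image'][170:280,330:450],(400,300),interpolation=cv2.INTER_CUBIC)])
cv2.imwrite('pics/back.png',im[:,:,::-1])
D=W['depth'];o=r.get_obs()
# fingertip points from wrist depth, in tool frame
vv,uu=np.mgrid[200:480:2,0:640:2];uv=np.c_[uu.ravel(),vv.ravel()];P=by_depth(W,uv);ok=W['depth'][uv[:,1],uv[:,0]]>0
Q=(P[ok]-o['tcp_pos'])@R*1000
k=(abs(Q[:,1])<45)&(abs(Q[:,0])<25)&(Q[:,2]>-70)&(Q[:,2]<8)
Q=Q[k]
for z in range(-70,8,8):
    q=Q[(Q[:,2]>=z)&(Q[:,2]<z+8)&(abs(Q[:,1])>5)]
    if len(q)>5: print(z,len(q),'x',np.percentile(q[:,0],[2,98]).round(),'|y|',np.percentile(abs(q[:,1]),[2,50,98]).round())
E
```

```text
S [0.4694 0.1952] 0.199 to go [ 0.0904 -0.151 ]
T [0.4699 0.1941] 0.135 to go [ 0.0899 -0.1499]
tcp [0.4423 0.2422 0.0146] [0.3 0.1 0. ] [-0.501  0.003 -0.865] clock 5.55 [-0.41  0.71 -0.7   2.02  1.    1.16 -1.23]
tcp to flask [ 0.0276 -0.0481]
cam [0.36971855 0.3640476  0.1241092 ] [ 0.36124309 -0.61378803 -0.70197414]
0.02378485510913132
-70 414 x [-5. 15.] |y| [13. 20. 39.]
-62 353 x [-9. 13.] |y| [11. 13. 18.]
-54 223 x [-8. 13.] |y| [11. 15. 25.]
-46 212 x [-8. 13.] |y| [11. 16. 26.]
-38 164 x [-7. 12.] |y| [11. 16. 25.]
-30 48 x [-9. 12.] |y| [11. 13. 18.]
-14 10 x [-25. -24.] |y| [ 5.  7. 10.]
-6 187 x [-25. -16.] |y| [ 5.  9. 14.]
2 752 x [-17.  24.] |y| [ 5. 20. 44.]
```

View pics/back.png

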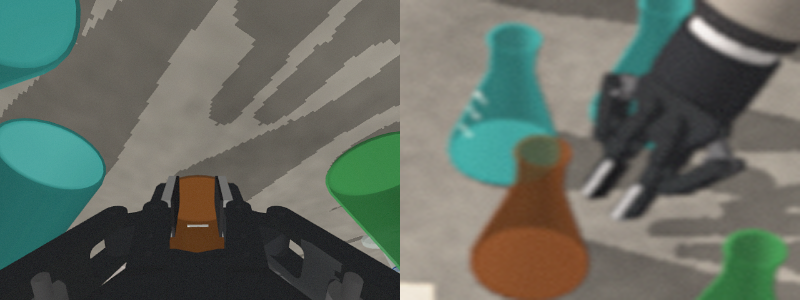

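Wrist view: the pads end around (170,178) and (226,178) at half scale, and the scene crop shows the tips above the bench, short of the flask. I'll check where the tip really is relative to the TCP.

```bash
python3 - <<'E'
from h import *
W=grab('wrist');o=r.get_obs();R=Ro.from_rotvec(o['orientation']).as_matrix()
L=[[x,y,z] for z in(0,-10,-20,-30) for x in(11,-11) for y in(-12,12)]
p=proj(W,np.array(L)/1000@R.T+o['tcp_pos'])
for l,q in zip(L,p): print(l,(q/1.6).round())
D=W['depth'];
for v in (283,290,297,305,315,325): print(v,[(u,round(float(D[v,u]),3)) for u in range(256,384,8)])
E
```

```text
[11, -12, 0] [182. 163.]
[11, 12, 0] [213. 163.]
[-11, -12, 0] [183. 189.]
[-11, 12, 0] [213. 189.]
[11, -12, -10] [181. 167.]
[11, 12, -10] [214. 167.]
[-11, -12, -10] [182. 195.]
[-11, 12, -10] [214. 195.]
[11, -12, -20] [180. 172.]
[11, 12, -20] [215. 172.]
[-11, -12, -20] [181. 201.]
[-11, 12, -20] [215. 201.]
[11, -12, -30] [179. 178.]
[11, 12, -30] [217. 178.]
[-11, -12, -30] [180. 208.]
[-11, 12, -30] [216. 208.]
283 [(256, 0.201), (264, 0.202), (272, 0.146), (280, 0.147), (288, 0.196), (296, 0.193), (304, 0.191), (312, 0.191), (320, 0.192), (328, 0.192), (336, 0.192), (344, 0.148), (352, 0.146), (360, 0.147), (368, 0.202), (376, 0.203)]
290 [(256, 0.207), (264, 0.206), (272, 0.139), (280, 0.139), (288, 0.193), (296, 0.191), (304, 0.19), (312, 0.189), (320, 0.187), (328, 0.188), (336, 0.189), (344, 0.147), (352, 0.139), (360, 0.139), (368, 0.207), (376, 0.208)]
297 [(256, 0.143), (264, 0.133), (272, 0.133), (280, 0.133), (288, 0.189), (296, 0.188), (304, 0.187), (312, 0.186), (320, 0.187), (328, 0.186), (336, 0.188), (344, 0.147), (352, 0.132), (360, 0.132), (368, 0.142), (376, 0.142)]
305 [(256, 0.136), (264, 0.126), (272, 0.127), (280, 0.127), (288, 0.188), (296, 0.186), (304, 0.186), (312, 0.185), (320, 0.183), (328, 0.185), (336, 0.186), (344, 0.148), (352, 0.0), (360, 0.127), (368, 0.136), (376, 0.135)]
315 [(256, 0.127), (264, 0.12), (272, 0.119), (280, 0.127), (288, 0.184), (296, 0.184), (304, 0.182), (312, 0.182), (320, 0.182), (328, 0.182), (336, 0.183), (344, 0.148), (352, 0.119), (360, 0.119), (368, 0.12), (376, 0.129)]
325 [(256, 0.108), (264, 0.111), (272, 0.117), (280, 0.126), (288, 0.182), (296, 0.181), (304, 0.181), (312, 0.18), (320, 0.18), (328, 0.178), (336, 0.181), (344, 0.147), (352, 0.118), (360, 0.118), (368, 0.111), (376, 0.107)]
```

The finger ends appear about 25 mm short of the nominal TCP, so the tips are higher than planned. I'm lowering in small steps while watching the force.

>>> step_arm --pt "2 0 4 0 0 0 34" --pt "4 0 7 0 0 0 34" --pt "5 0 9 0 0 0 34" --pt "5 0 9 0 0 0 34"

```text
clock: 6.0
tcp_pos: [0.442, 0.2423, 0.0038]
orientation: [1.324, 2.311, -0.353]
contact_force: [-0.7, -0.2, -0.1]
grip_width: 0.0339
gripper_force: 0.0
```

>>> step_arm --pt "1 0 2 0 0 0 34" --pt "2 0 4 0 0 0 34" --pt "3 0 6 0 0 0 34" --pt "4 0 7 0 0 0 34" --pt "4 0 7 0 0 0 34"

```text
clock: 6.5
tcp_pos: [0.4421, 0.2426, -0.004]
orientation: [1.324, 2.311, -0.352]
contact_force: [1.1, 0.6, -0.3]
grip_width: 0.0341
gripper_force: 0.0
```

>>> step_arm --pt "-7 0 4 0 0 0 34" --pt "-12 0 7 0 0 0 34" --pt "-16 0 9 0 0 0 34" --pt "-20 0 11 0 0 0 34" --pt "-24 0 14 0 0 0 34" --pt "-28 0 16 0 0 0 34" --pt "-31 0 18 0 0 0 34" --pt "-31 0 18 0 0 0 34"

```text
clock: 7.3
tcp_pos: [0.4607, 0.2112, -0.0036]
orientation: [1.325, 2.31, -0.352]
contact_force: [0.5, 0.8, 0.5]
grip_width: 0.0339
gripper_force: 0.3
```

```bash
python3 - <<'E'
from h import *
status([.475,.188])
E
```

```text
S [0.4779 0.183 ] 0.2 to go [ 0.0819 -0.1388]
T [0.4779 0.1825] 0.151 to go [ 0.0819 -0.1383]
tcp [ 0.4603  0.2114 -0.0039] [ 1.  -0.8  0.2] [-0.501  0.003 -0.865] clock 7.45 [-0.37  0.72 -0.67  2.05  1.06  1.11 -1.23]
tcp to flask [ 0.0176 -0.0288]
```

Contact is as predicted (33 mm), and the flask slides along the line. Continuing.

>>> step_arm --pt "-5 0 3 0 0 0 34" --pt "-12 0 7 0 0 0 34" --pt "-20 0 12 0 0 0 34" --pt "-29 0 17 0 0 0 34" --pt "-38 0 22 0 0 0 34" --pt "-46 0 27 0 0 0 34" --pt "-52 0 30 0 0 0 34" --pt "-52 0 30 0 0 0 34"

```text
clock: 8.25
tcp_pos: [0.4913, 0.1581, -0.0036]
orientation: [1.326, 2.308, -0.354]
contact_force: [0.6, 0.3, 0.3]
grip_width: 0.0342
gripper_force: 0.0
```

```bash
python3 - <<'E'
from h import *
W,S,T,R=status([.508,.131])
im=np.hstack([cv2.resize(T['image'][180:345,210:430],(440,330)),cv2.resize(S['image'][160:325,240:420],(360,330))])
cv2.imwrite('pics/mid.png',im[:,:,::-1])
E
```

```text
S [0.5052 0.13  ] 0.116 to go [ 0.0546 -0.0858]
T [0.508  0.1299] 0.158 to go [ 0.0518 -0.0857]
tcp [ 0.4907  0.16   -0.0037] [0.4 0.7 0.1] [-0.501  0.003 -0.866] clock 8.4 [-0.28  0.7  -0.64  2.08  1.11  1.06 -1.16]
tcp to flask [ 0.0173 -0.0301]
```

View pics/mid.png

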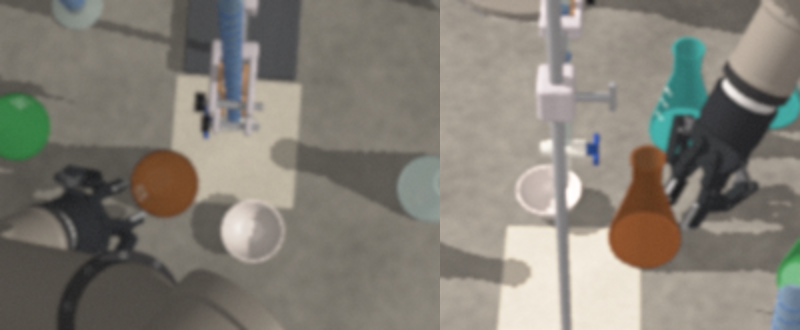

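Top crop: the flask at (164,183) is heading for the burette, clear of the dish (253,230). The hand is behind it, and the arm is far from the stand.

>>> step_arm --pt "-5 0 3 0 0 0 34" --pt "-12 0 7 0 0 0 34" --pt "-20 0 12 0 0 0 34" --pt "-29 0 17 0 0 0 34" --pt "-38 0 22 0 0 0 34" --pt "-48 0 28 0 0 0 34" --pt "-57 0 33 0 0 0 34" --pt "-62 0 36 0 0 0 34"

```text
clock: 9.2
tcp_pos: [0.5276, 0.0963, -0.0038]
orientation: [1.326, 2.309, -0.353]
contact_force: [-0.7, 1.0, 0.0]
grip_width: 0.034
gripper_force: 0.7
```

```bash
python3 - <<'E'
from h import *
W,S,T,R=status([.544,.071])
print('wr',fit([(W,hsvmask(W,*AMB,(0,0,640,480)))],[.544,.071]))
E
```

```text
S [0.542  0.0676] 0.214 to go [ 0.0178 -0.0234]
T [0.5402 0.0683] 0.276 to go [ 0.0196 -0.0241]
tcp [ 0.5272  0.0973 -0.0038] [ 0.3  0.3 -1.4] [-0.501  0.003 -0.865] clock 9.35 [-0.17  0.69 -0.59  2.09  1.17  1.   -1.07]
tcp to flask [ 0.013 -0.029]
wr (array([0.54489611, 0.06761802]), np.float64(0.6266936227566149))
```

>>> step_arm --pt "-4 0 2 0 0 0 34" --pt "-9 0 5 0 0 0 34" --pt "-13 1 8 0 0 0 34" --pt "-17 1 10 0 0 0 34" --pt "-19 1 11 0 0 0 34" --pt "-21 1 12 0 0 0 34" --pt "-21 1 12 0 0 0 34"

```text
clock: 10.05
tcp_pos: [0.5403, 0.0771, -0.0037]
orientation: [1.325, 2.31, -0.353]
contact_force: [1.0, -0.6, 0.1]
grip_width: 0.0337
gripper_force: 0.0
```

```bash
python3 - <<'E'
from h import *
W,S,T,R=status([.556,.048])
ims=[]
for f,c in((S,(260,190,380,310)),(T,(270,190,390,310))):
    im=cv2.resize(f['image'][c[1]:c[3],c[0]:c[2]],None,fx=3.33,fy=3.33,interpolation=cv2.INTER_CUBIC)
    for P in (ring(.5598,.0442,.0075,.0425),ring(.5598,.0442,.145,.0195)):
        cv2.polylines(im,[((proj(f,P)-c[:2])*3.33).astype(np.int32)],True,(0,255,0),1)
    ims.append(im)
cv2.imwrite('pics/near.png',np.hstack(ims)[:,:,::-1])
E
```

```text
S [0.5551 0.0481] 0.381 to go [ 0.0047 -0.0039]
T [0.5555 0.0517] 0.44 to go [ 0.0043 -0.0075]
tcp [ 0.5402  0.0775 -0.0036] [ 0.2  0.1 -0. ] [-0.501  0.003 -0.865] clock 10.2 [-0.13  0.68 -0.58  2.08  1.18  0.98 -1.04]
tcp to flask [ 0.0153 -0.0258]
```

View pics/near.png

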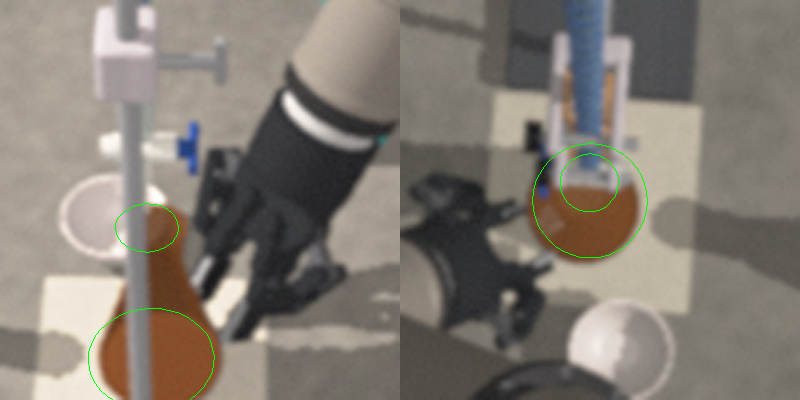

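Near view: the flask sits about 4–6 mm short of the green target rings in both pictures (base at scene crop (157,355) against (151,357), top crop (584,207) against (590,200)). One last nudge of about 6 mm, then back off.

>>> step_arm --pt "-2 0 1 0 0 0 34" --pt "-4 0 2 0 0 0 34" --pt "-5 1 3 0 0 0 34" --pt "-5 1 3 0 0 0 34" --pt "-1 1 1 0 0 0 34" --pt "8 1 -4 0 0 0 34" --pt "25 1 -14 0 0 0 34" --pt "50 1 -29 0 0 0 34"

```text
clock: 11.0
tcp_pos: [0.5111, 0.1285, -0.0036]
orientation: [1.326, 2.309, -0.353]
contact_force: [0.9, 0.5, -0.2]
grip_width: 0.034
gripper_force: 0.0
```

```bash
python3 - <<'E'
from h import *
W,S,T,R=status([.558,.045])
print('wrist',fit([(W,hsvmask(W,*AMB,(0,0,640,480)))],[.558,.045]))
# base-only circle from top, using lower boundary of amber
m=hsvmask(T,*AMB,(280,200,380,300));P=cv2.findNonZero(m).reshape(-1,2)
ims=[]
for f,c in((S,(260,190,380,310)),(T,(270,190,390,310))):
    im=cv2.resize(f['image'][c[1]:c[3],c[0]:c[2]],None,fx=3.33,fy=3.33,interpolation=cv2.INTER_CUBIC)
    for Q in (ring(.5598,.0442,.0075,.0425),ring(.5598,.0442,.145,.0195)):
        cv2.polylines(im,[((proj(f,Q)-c[:2])*3.33).astype(np.int32)],True,(0,255,0),1)
    ims.append(im)
cv2.imwrite('pics/end.png',np.hstack(ims)[:,:,::-1])
E
```

```text
S [0.5596 0.0471] 0.414 to go [ 0.0002 -0.0029]
T [0.5559 0.0471] 0.475 to go [ 0.0039 -0.0029]
tcp [ 0.5104  0.1322 -0.0037] [-0.1  0.8 -0.5] [-0.499  0.003 -0.867] clock 11.15 [-0.22  0.69 -0.62  2.08  1.14  1.03 -1.11]
tcp to flask [ 0.0455 -0.0851]
wrist (array([0.56017801, 0.04416785]), np.float64(0.6574098274960795))
```

View pics/end.png

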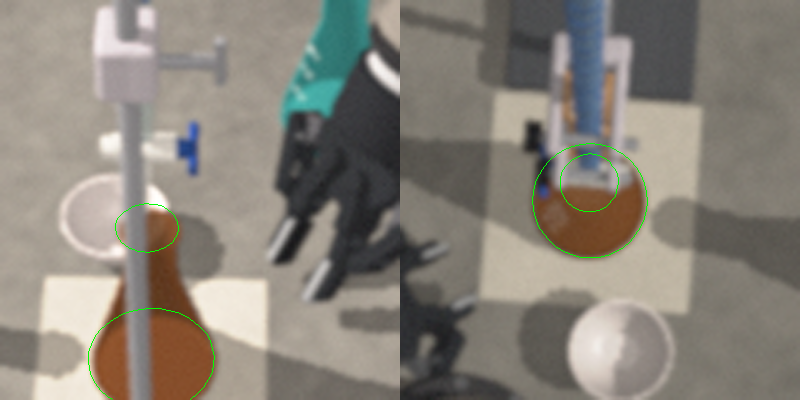

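Final view: the flask's base and rim coincide with the target rings in both pictures (scene (151,357), top crop (590,200)), and the hand is clear at (300,250). Handing in after a short retreat.

>>> step_arm --pt "10 0 -15 0 0 0 34" --pt "15 0 -30 0 0 0 34" --pt "15 0 -40 0 0 0 34" --pt "15 0 -40 0 0 0 34" --pt "15 0 -40 0 0 0 34"

```text
clock: 11.65
tcp_pos: [0.4954, 0.1563, 0.024]
orientation: [1.324, 2.309, -0.351]
contact_force: [0.9, 0.4, -0.4]
grip_width: 0.0342
gripper_force: 0.0
```

```bash
python3 -c "
from bench import r
print(r.hand_in())"
```

```text
the job is handed in; nothing more can be done
None
```

The amber flask now stands upright under the burette's tip, within about 3–5 mm by the final pictures; the hand is clear, nothing else was seen to move, and the job was handed in at about 12 s with no verdict returned.

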